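# Put the spacer batten away from under a stack

## Task

First take the loose lid off the long plywood box by its wooden grip and lay it flat on a free part of the bench, grip upward. Then draw the thin plywood batten out from under the stack of pine parts, between the two bench dogs, letting the stack settle onto the bench behind the dogs: it must stay standing in order, and you must not touch it. Finally lay the batten flat on the floor of the open box, without dropping it, and leave the hammer, jar and offcut alone.

Things in the scene. Friction and masses are not known exactly. Their poses are not given: they have to be found in the camera images.
- dogs: two upright steel bench dogs fixed in the bench, 20 mm diameter, 36 mm tall, centres 40 mm to either side of the origin along y, so the gap between them is 60 mm. Origin on the bench midway between them. The stack stands on the +x side, its lower panel 1 to 5 mm off the dogs; the batten sticks out on the -x side, which is the way to draw it. The frame varies in place and yaw; -x points roughly to the robot's right.
- batten_mid (a point): centre of the plywood batten, 180 long (x) x 40 wide (y) x 10 thick (z) mm, about 60 g, at the start flat on the bench under the stack, its length along the dogs' x within about 0.04 rad. Its -x end sticks out 75 to 95 mm beyond the dogs' centre line, and is gripped from above across the 40 mm width. Its +x half carries the whole stack.
- panel_low: lower pine panel of the stack, 94 (x, depth) x 120 (y) x 18 (z) mm, loose, resting on the batten (10 mm above the bench). Origin at the centre of its underside.
- panel_up: upper pine panel, same size, loose on the lower panel. Origin at the centre of its underside.
- frame: open pine frame standing loose on the upper panel, top of the stack: 80 (x, depth) x 100 (y) x 100 tall (z) mm, boards 14 mm thick, see-through along x. Origin at the centre of its underside. The whole stack weighs about 0.4 kg (varies by some 30 percent) and its top is 146 mm above the bench, 10 mm lower once the batten is out. It is held only by friction and, against being dragged along, by the dogs.
- box: long plywood box, open on top under its lid, fixed to the bench: outside 236 (x) x 126 (y) x 46 high (z) mm, walls and floor 8 mm thick, inside 220 x 110 mm. Origin at the centre of its underside. Its x axis points away from the robot, turned by up to 0.3 rad.
- lid_grip (a point): centre of the wooden grip bar on the loose lid. Bar 16 (x) x 50 (y) x 26 high (z) mm, standing on the lid's upper face, 75 mm from the lid's middle towards its -x end. On the box this point is 67 mm above the bench; lid flat on the bench: 27 mm. Axes as the box's.
- lid_mid (a point): middle of the loose plywood lid plate, 240 (x) x 130 (y) x 8 thick (z) mm, about 0.18 kg, centred on the box. Two cleats stick out 6 mm below it, inside the box rim with 4 to 5 mm of play. The bench on the robot's right (-y) of the box is free for at least 260 mm.
- hammer: bystander: bench hammer about 240 mm long lying beyond the work.
- nail_jar: bystander: closed jar, 60 mm diameter, 80 mm tall, on the robot's left beside the stack. Origin at the centre of its underside.
- offcut: bystander: wood offcut 120 x 50 x 35 mm at the robot's left, near side. Origin at the centre of its underside.
Mind the look-alikes: they are no part of the job. What is shaped like the panel_up but black or yellow is not meant.

How it is judged:
By the outcome, as a careful person would: the job done as asked, in the order asked, and still so for the second after the job is handed in, with the robot touching nothing.
It also fails if it takes over 54 s, if anything falls off the work surface, if the arm or the gripper's body presses on something with over 40 N, if the wrist force passes 120 N, or if a joint passes its speed limit or range.

## Robot

A 6-joint arm with a two-finger parallel gripper is mounted at the origin on the work surface. World frame = base frame: x ahead of the robot, y to its left, z up, the work surface at z = 0. Lengths are in m, angles in rad, forces in N, time in s.
With the tool pointing down it reaches from about 0.275 to 0.875 m from the base axis. Payload 12.5 kg.
Tool frame: the origin (TCP) lies at the very end of the fingers, on their centre line; the grasp point (between the pads) lies 19 mm behind it; x points along the fingers, y is the direction in which the jaws open and shut, and the axes are right-handed (so a half turn about x gives the same grasp; the last joint's range is limited). The gripper opens to 85 mm and grips with 20 to 120 N. Pads are 22 mm wide; open, the fingers measure 114 mm over their backs; the gripper's body (76 mm by 85 mm) begins 54 mm behind the grasp point. The pads swing forward as they close: fully open they stand 13 mm farther back than shut.
Start: joints at [1.019, 0.351, 1.652, -0, 1.139, -0.085], TCP at [0.247, 0.491, 0.193] pointing down, gripper open.
Joint ranges: [-2.75, 2.75], [-0.79, 2.1], [0.01, 2.65], [-1.57, 4.71], [0.07, 3.14], [-2.87, 2.87]. Speed limits (rad/s): [2.22, 2.22, 2.79, 3.14, 3.14, 3.14].

## Interface

Orientations are given as a 3x3 rotation matrix whose columns are the frame's x, y, z axes.
In Python, from bench import manip gives the robot as it stands. Calls block until the motion is done:
- manip.move_ptp(position, orientation): joint-space move of the TCP to a pose.
- manip.move_l(position, attitude=None, max_speed=0.15): straight line of the TCP; attitude=None keeps the orientation; max_speed is the mean speed in m/s.
- manip.move_j(angles): joint-space move.
- manip.set_gripper(opening, effort=None): opening from 0.0 (shut) to 1.0 (fully open); effort is the grip in N (None keeps the last); returns when the fingers have stopped.
- manip.dwell(seconds).
- manip.inverse_kinematics(position, orientation): joint angles nearest the present ones, or None.
- manip.grab_frame(name): name is "scene" or "top" or "wrist"; returns (picture, depth): 420x560x3 uint8, red, green, blue; 420x560 float32, m along the optical axis (not along the pixel's ray), 0 where there is no reading.
- manip.get_calibration(name): a dict with "camera_matrix" (3x3 intrinsics, pixels), "k1" (the pictures are not rectified: a ray, as slopes to the right and down, at radius r is drawn at 1 + k1 r^2 times it, then the intrinsics apply), "R" (3x3) and "t" (3): a world point X has camera coordinates R X + t. Camera axes: x right, y down, z forward; pixel columns grow to the right and rows downward; lengths in m; the calibration is good to about 2 mm. A picture is of the moment at which its call begins: read the wrist's pose just before it. get_calibration takes no time and is no camera call; for the wrist camera it gives the pose at the moment of the call.
A pose or a line that the arm cannot do raises manip.Unreachable and nothing moves.
- manip.sign_off(): hands the job in, once; it reports no verdict.
Trained networks look in the newest picture that a camera, given by its name, has taken for a name from the list of things; names that differ only in an ending like _2 or _b are one class to them, and where a whole thing is asked for, a point or a joint stands for the part that bears it (a point fixed in the world has none). Each returns a list of dicts, best first, with "confidence" (0 to 1); they miss things now and then, are a little off and sometimes report something else, mostly with a low value. They report only what shows in the picture. A call takes as long as a camera call. They do not tell look-alikes from the thing itself.
- manip.look_for(camera, name): "at" ([x, y, z] in m, in world coordinates, good to about 4 mm: the middle of the surface that is visible of it).
Readings, each from a call of its own:
- manip.current_time(): time.
- manip.current_qpos(): joint angles.
- manip.current_joint_vel(): joint speeds.
- manip.current_joint_torque(): joint torques, N m.
- manip.current_ee_pos(): TCP position.
- manip.current_tcp_rot(): TCP orientation.
- manip.current_force(): force on the tool from outside, world axes, zero at the start.
- manip.current_ft_torque(): the same for the moment, N m.
- manip.current_grip_width(): opening from 0.0 (shut) to 1.0 (fully open).
Only numpy, scipy, OpenCV 4.12 (cv2) and the standard library are available. Lean on these libraries where they do the work, as an engineer would, in place of code of your own. Each camera call takes 0.05 s, during which the arm holds its last target. There are 200 camera calls.

## Working session

There is one attempt and no reset: what is moved stays moved. The work goes in short steps, each a Python script; the robot and the scene stay as the last script left them, time stands still between calls to the robot, and variables do not carry over. Pictures are saved under pics/ and viewed, about 8 in all and at most 12, crops included, and the job is handed in when it is done.

```bash
mkdir -p pics; ls; cat > h.py <<'E'
import numpy as np, cv2
from bench import manip as m
def snap(cam,fn=None):
    cal=m.get_calibration(cam); im,d=m.grab_frame(cam)
    if fn: cv2.imwrite('pics/'+fn,im[:,:,::-1])
    return im,d,cal
def cloud(d,cal):
    K=np.array(cal["camera_matrix"]);h,w=d.shape
    v,u=np.mgrid[:h,:w]
    p=cv2.undistortPoints(np.stack([u,v],-1).reshape(-1,1,2).astype(float),K,np.array([cal["k1"],0,0,0.]))[:,0]
    P=np.c_[p,np.ones(len(p))]*d.reshape(-1,1)
    W=(P-np.array(cal["t"]))@np.array(cal["R"])
    W[d.reshape(-1)<=0]=np.nan
    return W.reshape(h,w,3)
def down(a): # tool pointing down, jaw axis at angle a
    x=np.array([0,0,-1.]);y=np.array([np.cos(a),np.sin(a),0]);return np.c_[x,y,np.cross(x,y)]
E
python3 - <<'E'
from h import *
for c in ("scene","top"):
    im,d,cal=snap(c,c+"0.png"); W=cloud(d,cal); np.save(c+'0.npy',W)
    print(c,[round(float(x),3) for x in -np.array(cal["R"]).T@np.array(cal["t"])])
    for n in ("dogs","batten_mid","panel_low","panel_up","frame","box","lid_grip","lid_mid","hammer","nail_jar","offcut"):
        print(n,[(np.round(r["at"],3).tolist(),round(r["confidence"],2)) for r in m.look_for(c,n)][:3])
print(m.current_time(), m.current_tcp_rot())
E
```

```text
pics
scene [1.368, 0.635, 0.827]
dogs [([0.633, 0.235, 0.019], 0.64), ([0.319, 0.403, 0.037], 0.49)]
batten_mid [([0.597, 0.188, 0.008], 0.71), ([0.583, -0.174, 0.055], 0.39)]
panel_low [([0.632, 0.311, 0.02], 0.58)]
panel_up [([0.63, 0.316, 0.042], 0.75), ([0.402, 0.295, 0.021], 0.75), ([0.579, -0.174, 0.057], 0.65)]
frame [([0.614, 0.302, 0.133], 0.7)]
box [([0.641, -0.126, 0.02], 0.83)]
lid_grip [([0.579, -0.176, 0.058], 0.8)]
lid_mid [([0.582, -0.173, 0.056], 0.9)]
hammer [([0.766, 0.028, 0.023], 0.87), ([0.6, 0.186, 0.008], 0.41), ([0.631, 0.311, 0.02], 0.17)]
nail_jar [([0.627, 0.432, 0.056], 0.67), ([0.644, -0.127, 0.019], 0.29)]
offcut [([0.317, 0.399, 0.035], 0.69)]
top [0.481, 0.12, 0.815]
dogs [([0.617, 0.231, 0.036], 0.77)]
batten_mid [([0.597, 0.188, 0.01], 0.92)]
panel_low [([0.525, 0.252, 0.025], 0.5), ([0.554, 0.25, 0.047], 0.26)]
panel_up [([0.402, 0.267, 0.02], 0.84), ([0.793, 0.258, 0.019], 0.81), ([0.553, 0.254, 0.044], 0.61)]
frame [([0.57, 0.282, 0.145], 0.97)]
box [([0.562, -0.122, 0.02], 0.96)]
lid_grip [([0.562, -0.178, 0.049], 0.85)]
lid_mid [([0.565, -0.178, 0.058], 0.88)]
hammer [([0.744, 0.025, 0.025], 0.75)]
nail_jar [([0.605, 0.414, 0.079], 0.72)]
offcut [([0.3, 0.392, 0.036], 0.65), ([0.558, -0.117, 0.018], 0.47), ([0.605, 0.41, 0.076], 0.17)]
1.2 [[-1.91901024e-05  4.50028189e-01  8.93014350e-01]
 [-1.92740281e-05  8.93014350e-01 -4.50028189e-01]
 [-1.00000000e+00 -2.58480707e-05 -8.46318090e-06]]
```

View pics/scene0.png

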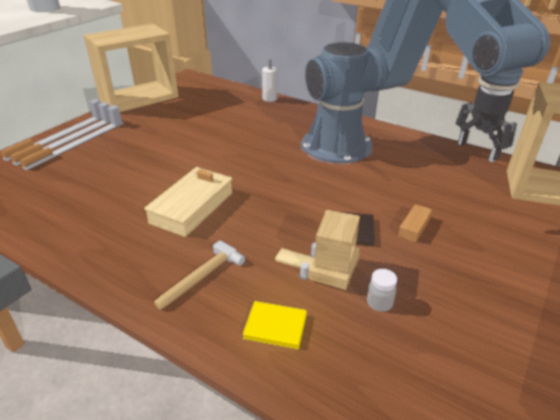

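View pics/top0.png

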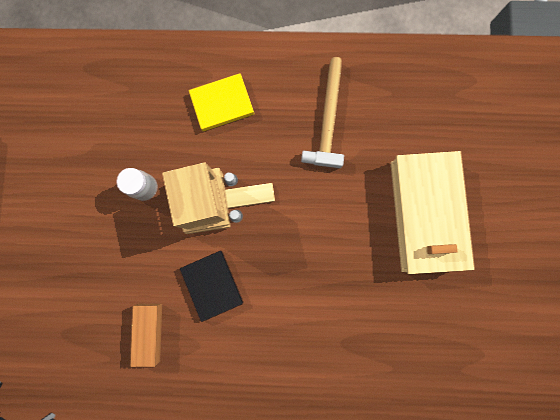

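The scene view shows the box with its lid at about (190,200), and the stack at (337,245) with the batten pointing left at (292,259). In the top view the lid is at about (432,212) with its grip at (442,249). The dogs are at (230,178) and (235,214), and the batten end is at (250,195). The black (210,286) and yellow (221,101) panels are decoys. Next I get exact geometry from depth.

```bash
python3 - <<'E'
from h import *
W=np.load('top0.npy');X,Y,Z=W[...,0],W[...,1],W[...,2]
def fit(n,x0,x1,y0,y1,z0,z1):
    k=(X>x0)&(X<x1)&(Y>y0)&(Y<y1)&(Z>z0)&(Z<z1);P=W[k]
    if len(P)<4: print(n,len(P));return
    print(n,len(P),"mean",P.mean(0).round(4),[np.round(v,4).tolist() for v in cv2.minAreaRect((P[:,:2]*1000).astype(np.float32))])
fit("bench",.3,.8,-.1,.1,-.01,.02)
fit("lid",.4,.8,-.35,-.0,.047,.06)
fit("grip",.4,.8,-.35,-.0,.068,.09)
fit("batten",.5,.7,.13,.222,.006,.016)
fit("dogA",.5,.6,.18,.25,.027,.042)
fit("dogB",.6,.7,.18,.25,.027,.042)
fit("frame",.4,.7,.2,.4,.13,.16)
fit("jar",.4,.7,.35,.5,.06,.1)
fit("hammer",.6,.9,-.05,.12,.008,.1)
fit("all -y of box",.3,.8,-.7,-.2,.008,.1)
k=(X>.5)&(X<.64)&(Y>.2)&(Y<.36)&(Z>.02)&(Z<.06)
np.set_printoptions(suppress=True)
import cv2
im=cv2.imread('pics/top0.png'); cv2.imwrite('pics/c.png',cv2.resize(im[140:260,100:300],None,fx=4,fy=4,interpolation=cv2.INTER_CUBIC))
E
```

```text
bench 20716 mean [ 0.5343 -0.0016  0.0013] [[549.983, 0.0069], [199.9826, 499.9189], 89.9996]
lid 7649 mean [ 0.565  -0.1802  0.0551] [[564.9152, -181.8692], [240.9614, 132.6032], 5.059]
grip 235 mean [ 0.4899 -0.186   0.0805] [[489.9382, -187.4706], [15.8811, 50.5103], 5.1335]
batten 711 mean [0.5964 0.182  0.0112] [[614.6837, 176.6292], [83.3388, 152.1164], 77.6967]
dogA 125 mean [0.5501 0.2276 0.0351] [[560.9451, 229.2743], [37.1869, 75.9156], 86.6393]
dogB 87 mean [0.6262 0.2356 0.0362] [[622.0845, 240.1374], [18.862, 37.2728], 48.1444]
frame 2567 mean [0.5749 0.2869 0.1468] [[576.1362, 288.1576], [100.62, 80.344], 15.1444]
jar 619 mean [0.6076 0.4221 0.0801] [[608.5388, 423.9461], [52.0681, 51.8921], 39.0927]
hammer 1619 mean [0.7537 0.0283 0.0243] [[778.6439, 42.9268], [240.3631, 86.8666], 1.8785]
all -y of box 2741 mean [ 0.5583 -0.2237  0.0557] [[568.1331, -227.2698], [242.1245, 56.2707], 0.5979]
```

View pics/c.png

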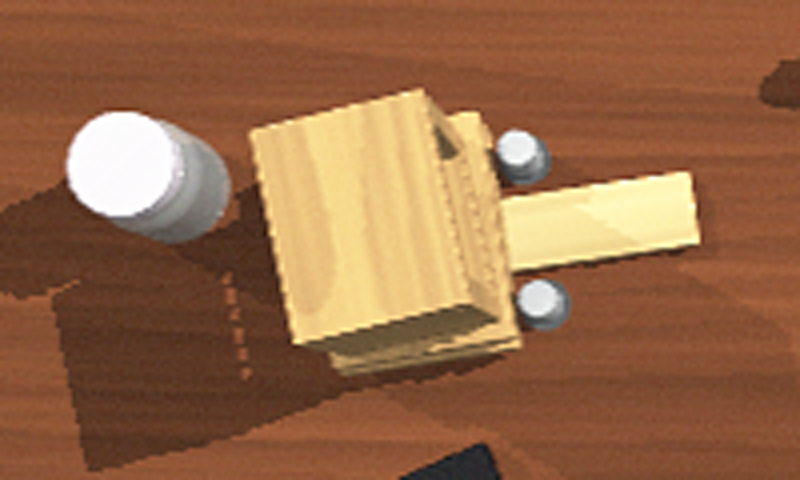

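The crop shows the batten's free end at about (694,208), and the dog tops at (522,152) and (543,300). It leaves clear gaps on both sides. I'll compute the plane intersections and take off the lid.

```bash
cat >> h.py <<'E'
def pix2plane(uv,z,cal):
    K=np.array(cal["camera_matrix"]);R=np.array(cal["R"]);t=np.array(cal["t"])
    p=cv2.undistortPoints(np.array(uv,float).reshape(-1,1,2),K,np.array([cal["k1"],0,0,0.]))[:,0]
    D=np.c_[p,np.ones(len(p))]@R; C=-R.T@t
    return (C+D*((z-C[2])/D[:,2])[:,None])[:,:2]
def guard(z_stop,step=0.001,fmax=3.,sp=0.03):
    """lower until the vertical force changes by fmax"""
    f0=m.current_force()[2]; p=np.array(m.current_ee_pos()); z=p[2]
    while z>z_stop:
        z-=step; m.move_l([p[0],p[1],z],None,sp)
        if abs(m.current_force()[2]-f0)>fmax: return z,True
    return z,False
E
python3 - <<'E'
from h import *
np.set_printoptions(suppress=True,precision=4)
cal=m.get_calibration("top"); o=np.array([100,140])
f=lambda l,z: pix2plane(np.array(l)/4+o-0.375,z,cal)
print("batten corners",f([[690,172],[698,244],[505,200],[510,270]],.01))
print("dogs",f([[522,152],[543,300]],.036))
print("hammer head",pix2plane([[302,151],[303,164],[343,167],[343,154]],.02,cal))
yaw=np.radians(5.06); a=yaw
g=np.array([.4899,-.1865]); R=down(a)
for z in (.15,.057): print(m.inverse_kinematics([*g,z],R))
d=g+np.array([0,-.17])
print(m.inverse_kinematics([*d,.017],R))
t0=m.current_time()
m.move_ptp([*g,.13],R); m.set_gripper(0.6,80)
m.move_l([*g,.062],None,.12); print(guard(.057,.001,4.))
m.set_gripper(0.0,80); print("w",m.current_grip_width(),m.current_force(),m.current_ee_pos())
p=m.current_ee_pos(); m.move_l([p[0],p[1],p[2]+.06],None,.1)
print("w",m.current_grip_width(),m.current_force(),m.current_time())
snap("scene","s1.png")
E
```

```text
batten corners [[0.6232 0.1454]
 [0.5843 0.1401]
 [0.6057 0.2445]
 [0.5679 0.2403]]
dogs [[0.6272 0.2326]
 [0.5499 0.2188]]
hammer head [[ 0.6913  0.083 ]
 [ 0.663   0.0804]
 [ 0.6584 -0.0047]
 [ 0.6866 -0.0045]]
[-0.4526  0.3548  1.7626 -0.      1.0241 -0.5409]
[-0.4526  0.4906  1.8303 -0.      0.8207 -0.5409]
[-0.7059  0.6705  1.6234 -0.      0.8477 -0.7942]
(np.float64(0.056490704943371294), False)
w 0.0020626349805088063 [ 0.6706 -0.1143 -0.1841] [ 0.4903 -0.1867  0.0565]
w -0.0026612202860734806 [ 0.472   0.4448 -0.3313] 7.6917
```

View pics/s1.png

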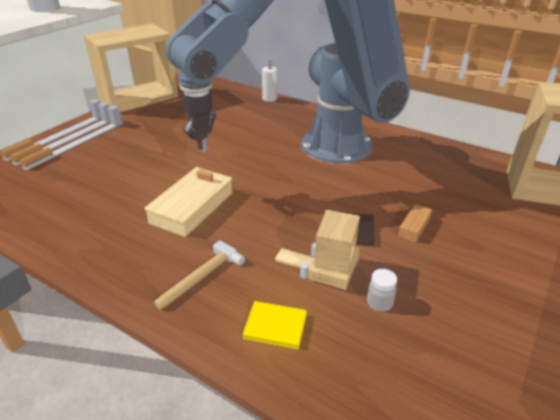

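The scene view shows the gripper shut and empty above the lid at (203,148), with the lid unmoved. The grasp missed, so I'll find out why.

```bash
python3 - <<'E'
from h import *
np.set_printoptions(suppress=True,precision=4)
print(m.current_ee_pos(),m.current_tcp_rot())
m.set_gripper(0.6,80)
iw,d,cw=snap("wrist"); it,dt,ct=snap("top")
cv2.imwrite('pics/w2.png',np.vstack([iw,cv2.resize(it[100:310,350:530],(560,653))[:180]])[:,:,::-1])
W=cloud(d,cw); Z=W[...,2]
for n,z0,z1 in (("grip",.068,.09),("lid",.047,.06)):
    k=(Z>z0)&(Z<z1)&(W[...,1]<-.1); P=W[k]; v,u=np.nonzero(k)
    if len(P)>5: print(n,len(P),P.mean(0),u.mean(),v.mean(),cv2.minAreaRect((P[:,:2]*1000).astype(np.float32)))
Wt=cloud(dt,ct);k=(Wt[...,2]>.068)&(Wt[...,2]<.09)&(Wt[...,1]<-.1);print("top grip",k.sum(),Wt[k].mean(0))
print([(r["at"],r["confidence"]) for r in m.look_for("wrist","lid_grip")][:2], m.current_time())
E
```

```text
[ 0.4899 -0.1865  0.1159] [[-0.001   0.9961  0.0882]
 [ 0.0005  0.0882 -0.9961]
 [-1.     -0.001  -0.0006]]
grip 1240 [ 0.4906 -0.1874  0.0787] 282.86129032258066 218.8959677419355 ((490.82830810546875, -189.1699676513672), (15.840895652770996, 49.51023483276367), 4.663913726806641)
lid 36220 [ 0.5665 -0.1759  0.0532] 370.54334621755936 202.94726670347873 ((565.5281982421875, -183.01467895507812), (240.58966064453125, 131.43528747558594), 5.083967685699463)
top grip 237 [ 0.4899 -0.1862  0.0804]
[([0.5672, -0.1731, 0.0534], 0.84)] 8.4333
```

View pics/w2.png

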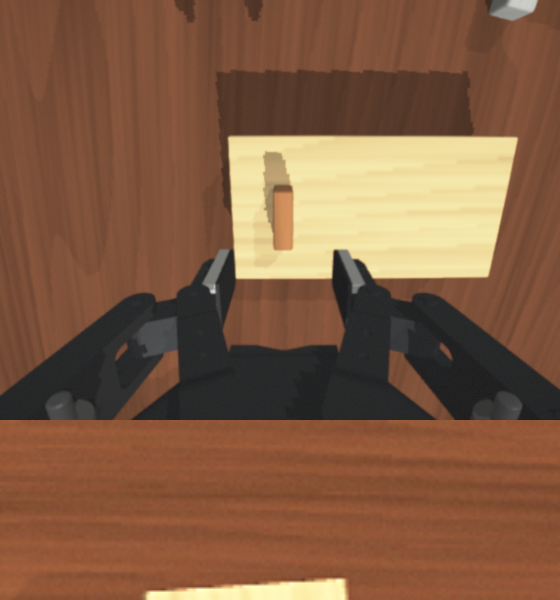

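The wrist view shows the jaws at about (228,255) and (340,255), centred on the bar at (283,219), with the lid in place. The lateral position is right, so I'll check the fingertip location from the depth.

```bash
python3 - <<'E'
from h import *
np.set_printoptions(suppress=True,precision=4)
R=np.array(m.current_tcp_rot());p=np.array(m.current_ee_pos())
for g in (0.6,0.2):
    m.set_gripper(g)
    i,d,c=snap("wrist"); T=(cloud(d,c)-p)@R   # tool coords
    print(g,m.current_grip_width())
    k=(np.abs(T[...,1])<.06)&(T[...,0]<.01)&(T[...,0]>-.05)
    P=T[k]; print(len(P))
    for s in (-1,1):
        Q=P[P[:,1]*s>0]
        if len(Q): print(s,"x max",np.percentile(Q[:,0],[50,90,99,100]),"y",np.percentile(Q[:,1],[0,5,50,95,100]),"z",np.percentile(Q[:,2],[0,5,50,95,100]))
    x=np.array([0,0,0.])
    for q in ([0,0,0],[-.019,0,0]):
        X=np.array(c["R"])@(p+R@np.array(q))+np.array(c["t"]); print(q,(np.array(c["camera_matrix"])@(X/X[2]))[:2])
print(m.current_time())
E
```

```text
0.6 0.5983067831895426
404
-1 x max [-0.0468 -0.0424 -0.0407 -0.0404] y [-0.0376 -0.0353 -0.0252 -0.0249 -0.0248] z [-0.0116 -0.0109 -0.0061  0.0087  0.0114]
1 x max [-0.0469 -0.0426 -0.0412 -0.0401] y [0.0261 0.0261 0.0264 0.0366 0.0383] z [-0.0115 -0.0109 -0.006   0.009   0.0111]
[0, 0, 0] [282.4354 236.1438]
[-0.019, 0, 0] [282.3855 247.9223]
0.2 0.1981152795970684
397
-1 x max [-0.0457 -0.042  -0.0406 -0.0403] y [-0.0213 -0.0198 -0.0118 -0.0079 -0.0079] z [-0.0116 -0.011  -0.0079  0.0062  0.0108]
1 x max [-0.0458 -0.0421 -0.0405 -0.0404] y [0.0091 0.0092 0.013  0.0211 0.0226] z [-0.0112 -0.011  -0.0081  0.0063  0.0111]
[0, 0, 0] [282.4397 236.1523]
[-0.019, 0, 0] [282.3897 247.932 ]
9.175
```

Depth puts the real fingertips about 40 mm behind the reported TCP. That explains the miss, because they closed at z≈0.097 and the bar top is at 0.080. I'll retry with a guarded descent to measure the offset by contact.

```bash
python3 - <<'E'
from h import *
np.set_printoptions(suppress=True,precision=4)
p=m.current_ee_pos(); m.set_gripper(0.5,80)
m.move_l([.4905,-.187,.045],down(np.radians(5.06)),.1)
t=m.current_time(); z,hit=guard(.008,.0015,3.,.05); print(z,hit,m.current_force(),m.current_time()-t)
if hit:
    m.move_l([.4905,-.187,z+.003],None,.05)
m.set_gripper(0.0,80); print("w",m.current_grip_width(),m.current_ee_pos(),m.current_force(),m.current_time())
E
```

```text
0.012464606919914347 True [-5.673   2.6079 19.1936] 5.5
w 0.17067370883627941 [ 0.4909 -0.1873  0.0161] [-2.1971 -0.4395 10.9085] 16.5167
```

```bash
python3 - <<'E'
from h import *
np.set_printoptions(suppress=True,precision=4)
p=np.array(m.current_ee_pos()); t=m.current_time()
m.move_l(p+[0,0,.05],None,.15); print("lift",m.current_grip_width(),m.current_force(),m.current_time()-t)
if m.current_grip_width()>.1:
    q=p+[0.0,-.165,.05]; m.move_l(q,None,.2); print(m.current_time()-t)
    m.move_l([q[0],q[1],p[2]-.037],None,.12); print(m.current_time()-t)
    print(guard(p[2]-.0405,.0015,2.5,.05),m.current_force())
    m.set_gripper(0.5); q=np.array(m.current_ee_pos()); m.move_l(q+[0,0,.10],None,.25)
    print(m.current_time(),m.current_ee_pos())
    snap("top"); i,d,c=snap("wrist","w3.png")
    i,d,c=snap("top","t3.png"); np.save("t3.npy",cloud(d,c))
E
```

```text
lift 0.17455475013516492 [ 0.7722 -0.1033 -1.6738] 0.49159999999999826
1.4665999999999997
2.3415999999999997
(np.float64(-0.02469009347835808), True) [-4.093   1.8573  7.9164]
20.5417 [ 0.4914 -0.3526  0.0757]
```

View pics/t3.png

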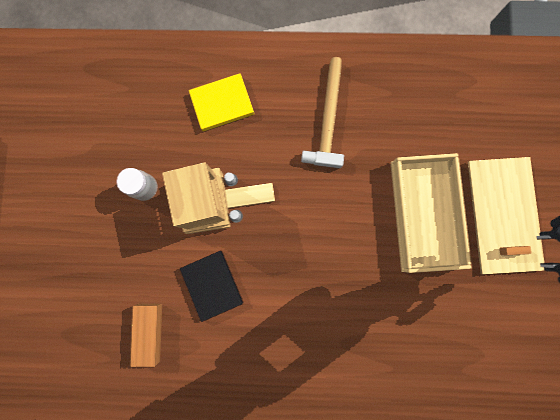

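The top view shows the open box at (430,213) and the lid flat beside it at (505,215), grip upward. Next is the batten: grip it 30 mm from its free end and draw it out along its own axis.

```bash
python3 - <<'E'
from h import *
np.set_printoptions(suppress=True,precision=4)
u=np.array([.167,-.986,0]); a=np.arctan2(.167,.986); R=down(a)
g=np.array([.60375,.14275])-.030*u[:2]
m.move_ptp([*g,.04],R); m.set_gripper(0.62,90); print(m.current_time())
m.move_l([*g,-.035],None,.12)
z,hit=guard(-.0395,.001,2.5,.05); print(z,hit,m.current_force(),m.current_time())
if hit: m.move_l([*g,z+.002],None,.05)
m.set_gripper(0.0,90); print("w",m.current_grip_width(),m.current_force(),m.current_ee_pos(),m.current_time())
w=m.current_grip_width()
if .4<w<.56:
    p=np.array(m.current_ee_pos())
    for s in (.012,.05,.104):
        m.move_l(p+u*s,None,.045); print(s,m.current_grip_width(),m.current_force(),m.current_time())
    i,d,c=snap("top","t4.png"); np.save("t4.npy",cloud(d,c))
else: snap("top","t4.png")
E
```

```text
22.9
-0.04040394545189577 False [ 0.015  -0.9469  0.1005] 25.175
w 0.4417607791412815 [-2.5542 -0.4517  9.6871] [ 0.5998  0.1726 -0.0393] 25.4583
0.012 0.4407994350220517 [ 0.1282 -2.7948  2.6725] 25.875
0.05 0.4347274954125997 [-0.1865  3.2665  0.9652] 26.8667
0.104 0.43646277791225024 [-0.7877  0.0597  5.0069] 28.2167
```

View pics/t4.png

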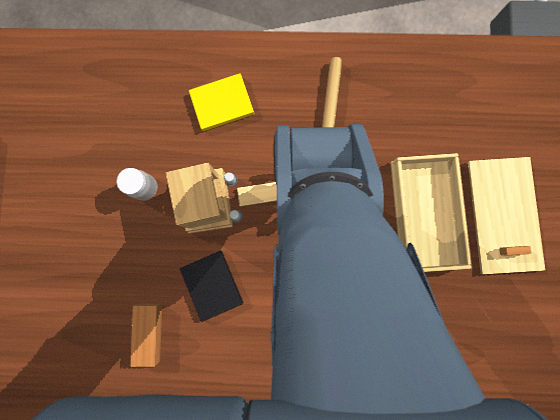

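The top view shows the batten end at (238,195), drawn past the dogs, and the stack standing at (198,195). Now lift it and lay it in the box.

```bash
python3 - <<'E'
from h import *
np.set_printoptions(suppress=True,precision=4)
p=np.array(m.current_ee_pos()); m.move_l(p+[0,0,.11],None,.12); print("w",m.current_grip_width(),m.current_force())
b=np.radians(5.06); t=np.array([.5652,-.182])-.060*np.array([np.cos(b),np.sin(b)])
m.move_ptp([*t,.05],down(b-np.pi/2)); print(m.current_time(),m.current_qpos())
m.move_l([*t,.022],None,.1)
i,d,c=snap("scene"); j,_,_=snap("wrist")
cv2.imwrite("pics/s5.png",np.hstack([cv2.resize(i[120:320,100:420],(480,300)),cv2.resize(j,(320,240))[:,:].repeat(1,0) if 0 else cv2.copyMakeBorder(cv2.resize(j,(320,240)),0,60,0,0,0)])[:,:,::-1])
print(m.current_grip_width(),m.current_time())
E
```

```text
w 0.438559858820937 [-0.4597 -0.0445 -1.0408]
30.4167 [-0.4403  0.5239  1.7944  0.0002  0.8234  1.0397]
0.43879698923983684 30.95
```

View pics/s5.png

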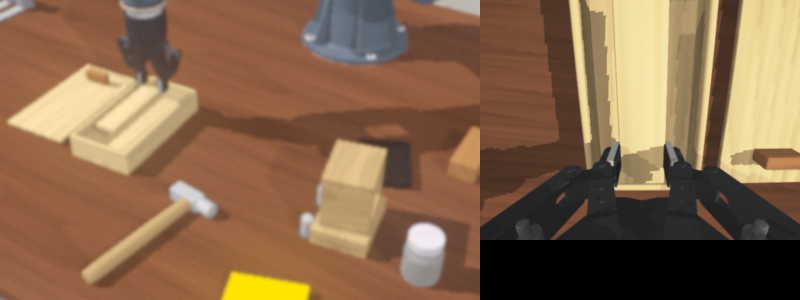

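The left half shows the batten held level over the box opening at (135,110) and the stack upright at (350,200). The right half, from the wrist camera, shows the batten aligned and centred between the walls. Now lower it under guard, release and retreat.

```bash
python3 - <<'E'
from h import *
np.set_printoptions(suppress=True,precision=4)
p=np.array(m.current_ee_pos()); m.move_l([p[0],p[1],-.027],None,.08)
print(guard(-.034,.001,2.,.04),m.current_force(),m.current_time())
m.set_gripper(0.56); m.dwell(.1)
q=np.array(m.current_ee_pos()); m.move_l(q+[0,0,.06],None,.15); m.move_l(q+[-.05,0,.16],None,.25)
print(m.current_time(),m.current_ee_pos())
j,dw,cw=snap("wrist"); i,d,c=snap("top"); s,_,_=snap("scene")
cv2.imwrite("pics/f6.png",np.vstack([np.hstack([cv2.resize(i[130:290,100:540],(800,291))]),np.hstack([cv2.resize(s[180:320,100:420],(460,201)),cv2.resize(j,(340,201))])])[:,:,::-1]) if 0 else cv2.imwrite("pics/f6.png",np.vstack([cv2.resize(i[130:290,100:540],(800,291)),np.hstack([cv2.resize(s[160:320,130:420],(460,254)),cv2.resize(j,(340,254))])])[:,:,::-1])
for n,C,dd in (("wrist",cw,dw),("top",c,d)):
    W=cloud(dd,C); L=(W-[.5652,-.182,0]); b=np.radians(5.06)
    x=L[...,0]*np.cos(b)+L[...,1]*np.sin(b); y=-L[...,0]*np.sin(b)+L[...,1]*np.cos(b)
    k=(abs(x)<.105)&(abs(y)<.05)&(L[...,2]<.04); z=W[...,2][k]
    kb=k&(W[...,2]>.0145)
    print(n,"z pct",np.percentile(z,[5,50,95,99]),"batten x",np.percentile(x[kb],[1,50,99]),"y",np.percentile(y[kb],[1,50,99]))
    for lo,hi in((-.09,-.05),(-.02,.02),(.05,.09)):
        kk=kb&(x>lo)&(x<hi); print("  z",np.median(W[...,2][kk]),kk.sum())
X,Y,Z=W[...,0],W[...,1],W[...,2]
k=(X>.4)&(X<.7)&(Y>.2)&(Y<.38)&(Z>.11); print("frame",W[k].mean(0),np.median(Z[k]),cv2.minAreaRect((W[k][:,:2]*1000).astype(np.float32)))
k=(Y<-.28)&(Z>.008)&(X<.7)&(X>.44)&(Z<.025); print("lid z",np.percentile(Z[k],[5,50,95]))
E
```

```text
(np.float64(-0.03189883768937394), True) [-2.557   1.5874  8.5466] 32.9667
34.4833 [ 0.4559 -0.1871  0.1268]
wrist z pct [0.0061 0.0078 0.0179 0.0186] batten x [-0.0864 -0.0026  0.0656] y [-0.0196  0.0001  0.0198]
  z 0.017121712918975514 1570
  z 0.01706806631875039 1989
  z 0.017132057420680153 979
top z pct [0.0074 0.0105 0.0206 0.0217] batten x [-0.087  -0.0006  0.0891] y [-0.0181  0.0024  0.0219]
  z 0.019085617888319993 372
  z 0.019108883815926667 375
  z 0.019128984804750414 362
frame [0.5765 0.2839 0.1365] 0.13707066291593378 ((578.1205444335938, 285.4250793457031), (100.37796020507812, 80.51732635498047), 14.526652336120605)
lid z [0.0128 0.0152 0.0174]
```

View pics/f6.png

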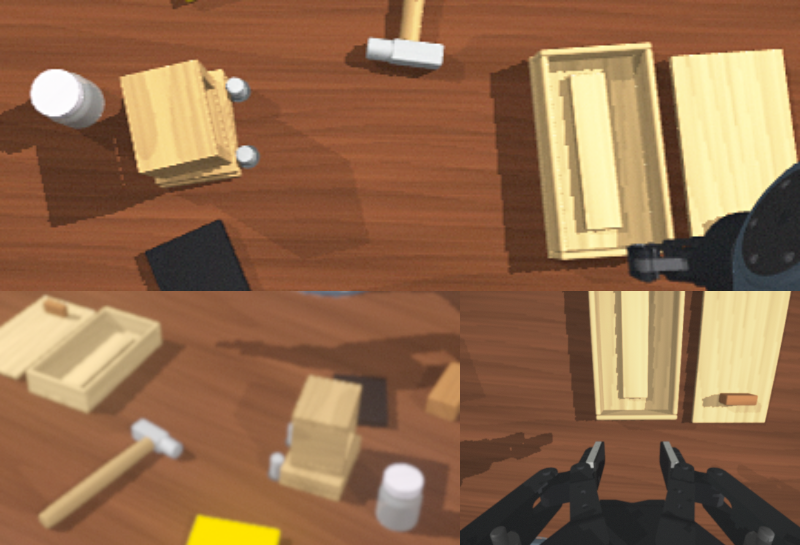

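The pictures show the batten flat and centred on the box floor at (600,150) and the stack upright behind the dogs at (180,120), 10 mm lower. The lid lies flat, and the hammer, jar and offcut are in place. I'm handing it in.

```bash
python3 -c "
from h import *
m.sign_off()"
```

```text
the job is handed in; nothing more can be done
```

The job is done and handed in, about 34.5 s into the 54 s allowed; no verdict was reported.

- **Lid:** it lies flat on the bench to the robot's right of the box, grip upward. Its upper face measures about 15 mm high.
- **Batten:** it was drawn out between the dogs and lowered onto the box floor until it touched, then released. It is centred and level: its top reads the same height along its whole length in each view (19 mm from the top camera, 17 mm from the wrist camera).
- **Stack:** it stands in order behind the dogs. The frame's top is at about 137 mm, 10 mm lower than before. It moved about 3 mm towards the dogs and turned by less than 1°.
- **Bystanders:** the hammer and jar look unmoved in the last picture; the offcut was only partly in view.

**What went wrong or disagreed:**
- **Missed grasp:** the first lid grasp closed on air above the grip bar. The real fingertips sit about 40 mm behind the reported TCP, as depth and touch both showed, so I corrected for that from then on.
- **Contact forces:** the fingers touched the lid at about 19 N while I searched for contact. Every other wrist force I read stayed below 11 N.
- **Batten contact:** the guarded descent onto the bench stopped at its height limit without registering contact. The grip still closed at the batten's width.

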